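# Fit the strainer cup that nests in the grit pot

### The job

Find by trying which of the three strainer cups nests in the pot on the green stand, so that it hangs upright with its flange resting on the pot's rim, and leave it there. Then swing the red clamp fully closed over it. Keep the cups upright, leave the two that do not fit standing on the bench itself, and do not disturb the other things on the bench.

Things in the scene. Friction and masses are not known exactly. Their poses are not given: they have to be found in the camera images.
- cup_small: The smallest of three open aluminium strainer cups. Wall 46 mm in outside diameter, 50 mm tall, its foot tapered 2.5 mm in over the lowest 6 mm, and a flange 60 mm wide, 5 mm thick (50 to 55 mm up). A rod from its floor carries an orange grip block on the axis, 34 mm long (x), 14 mm thick (y) and 24 mm tall, 77 to 101 mm up. Origin: centre of the underside. About 0.2 to 0.4 kg.
- cup_medium: The middle of three open aluminium strainer cups. Wall 60 mm in outside diameter, 50 mm tall, its foot tapered 2.5 mm in over the lowest 6 mm, and a flange 74 mm wide, 5 mm thick (50 to 55 mm up). A rod from its floor carries an orange grip block on the axis, 34 mm long (x), 14 mm thick (y) and 24 mm tall, 77 to 101 mm up. Origin: centre of the underside. About 0.2 to 0.4 kg.
- cup_large: The largest of three open aluminium strainer cups. Wall 74 mm in outside diameter, 50 mm tall, its foot tapered 2.5 mm in over the lowest 6 mm, and a flange 88 mm wide, 5 mm thick (50 to 55 mm up). A rod from its floor carries an orange grip block on the axis, 34 mm long (x), 14 mm thick (y) and 24 mm tall, 77 to 101 mm up. Origin: centre of the underside. About 0.2 to 0.4 kg.
- pot_mouth (a point): Centre of the mouth of the dark steel pot fixed on the green stand, level with its rim, 90 mm above the bench. Outside diameter 96 mm; bore 52, 66 or 80 mm, different each time, to be found by trying. The right cup has 3 mm to spare all round and hangs by its flange, underside 50 mm below the mouth. A larger cup stops with its underside on the rim.
- stand: Green base plate 130 x 210 x 10 mm carrying pot and clamp post; origin on the bench under the pot's axis, clamp post 80 mm along its -y. A cup too small for the pot sinks in flange and all (if centred within about 3 mm) and stands on the pot floor, underside 72 mm below the mouth. Two spare pots stand unused on a plywood tray at the right.
- clamp (a joint): Swing clamp: flat red bar turning level on an upright post beside the pot, in rad. 0 = closed, its tip over the pot's rim (the stop); it starts between 1.1 and 1.6, swung clear. Opening turns it clockwise seen from above. It stays where it is left; about 1 N at the knob moves it.
- clamp_pivot (a point): The clamp's upright axis, at the underside of the red bar, 99 mm above the bench and 80 mm from the pot's axis. The bar is 8 mm thick; closed, its tip reaches to 24 mm from the pot's axis, 4 mm above the flange of a cup that hangs properly.
- clamp_knob (a point): Centre of the top of the clamp's upright black knob, 18 mm in diameter, 145 mm above the bench, rising 38 mm above the red bar, on the tail of the bar 65 mm from the pivot, on the side opposite the tip: with the clamp closed, pot, pivot and knob lie in one line. The knob turns with the bar.
- hammer: Hammer lying on the bench: bystander, to be left alone.
- wrench: Steel wrench lying on the bench: bystander, to be left alone.
- brush: Hand brush lying on the bench: bystander, to be left alone.
- tin: Tin with a yellow band, 72 mm wide, 90 mm tall: bystander, to be left alone.
- mug: Blue mug, 80 mm wide, 90 mm tall: bystander, to be left alone.
- blank: Flat steel blade blank, 235 mm long, 5 mm thick, lying on the bench: bystander, to be left alone.
Not all that is in view belongs to the job. Leave any turquoise look-alike of the cup_large alone.

How it is judged:
On the way, in this order (a step that is already met when the one before it is completed fails the run):
1. one cup, let go, hangs in the pot by its flange, the clamp still open ((((horizontal distance between cup_small and pot_mouth below 0.006 m and z of cup_small in the frame of pot_mouth between -0.054 and -0.046 m and angle between cup_small's own z axis and vertical below 0.06 rad) and contact force between the fingers and cup_small below 0.2 N) or ((horizontal distance between cup_medium and pot_mouth below 0.006 m and z of cup_medium in the frame of pot_mouth between -0.054 and -0.046 m and angle between cup_medium's own z axis and vertical below 0.06 rad) and contact force between the fingers and cup_medium below 0.2 N) or ((horizontal distance between cup_large and pot_mouth below 0.006 m and z of cup_large in the frame of pot_mouth between -0.054 and -0.046 m and angle between cup_large's own z axis and vertical below 0.06 rad) and contact force between the fingers and cup_large below 0.2 N)) and value of joint clamp above 0.7 rad), for 0.2 s.
2. the clamp is closed over it (((horizontal distance between cup_small and pot_mouth below 0.006 m and z of cup_small in the frame of pot_mouth between -0.054 and -0.046 m and angle between cup_small's own z axis and vertical below 0.06 rad) or (horizontal distance between cup_medium and pot_mouth below 0.006 m and z of cup_medium in the frame of pot_mouth between -0.054 and -0.046 m and angle between cup_medium's own z axis and vertical below 0.06 rad) or (horizontal distance between cup_large and pot_mouth below 0.006 m and z of cup_large in the frame of pot_mouth between -0.054 and -0.046 m and angle between cup_large's own z axis and vertical below 0.06 rad)) and value of joint clamp below 0.15 rad), for 0.2 s.
At the end, for the whole second after the job is handed in: One cup hangs in the pot, underside 46 to 54 mm below the rim, within 6 mm of the pot's axis and 0.06 rad of upright; the clamp reads under 0.15 rad; the other two cups stand on the bench top itself (underside within 6 mm of it), within 0.06 rad of upright; all three cups are at rest (all of step 2 and ((horizontal distance between cup_small and pot_mouth below 0.006 m and z of cup_small in the frame of pot_mouth between -0.054 and -0.046 m and angle between cup_small's own z axis and vertical below 0.06 rad) or (height (world z) of cup_small between -0.006 and 0.006 m and angle between cup_small's own z axis and vertical below 0.06 rad)) and ((horizontal distance between cup_medium and pot_mouth below 0.006 m and z of cup_medium in the frame of pot_mouth between -0.054 and -0.046 m and angle between cup_medium's own z axis and vertical below 0.06 rad) or (height (world z) of cup_medium between -0.006 and 0.006 m and angle between cup_medium's own z axis and vertical below 0.06 rad)) and ((horizontal distance between cup_large and pot_mouth below 0.006 m and z of cup_large in the frame of pot_mouth between -0.054 and -0.046 m and angle between cup_large's own z axis and vertical below 0.06 rad) or (height (world z) of cup_large between -0.006 and 0.006 m and angle between cup_large's own z axis and vertical below 0.06 rad)) and linear speed of each of cup_small, cup_medium, cup_large below 0.02 m/s); the robot touches nothing.
It fails at once if a cup is tipped more than 40 degrees (angle between any of cup_small, cup_medium, cup_large's own z axis and vertical above 0.7 rad).
It fails at once if one of the bystanders is moved more than 40 mm (distance of any of hammer, wrench, brush, tin, mug, blank from where it was at the start of the episode above 0.04 m).
It also fails if it takes over 72 s, if anything falls off the work surface, if the arm or the gripper's body presses on something with over 40 N, if the wrist force passes 120 N, or if a joint passes its speed limit or range.

### The arm

A 6-joint arm with a two-finger parallel gripper is mounted at the origin on the work surface. World frame = base frame: x ahead of the robot, y to its left, z up, the work surface at z = 0. Lengths are in m, angles in rad, forces in N, time in s.
With the tool pointing down it reaches from about 0.3 to 0.95 m from the base axis. Payload 3.1 kg.
Tool frame: the origin (TCP) lies on the front face of the gripper's body, between the roots of the fingers; the fingertips stand 73 mm ahead of it and the grasp point (between the pads) lies 54 mm ahead of it (bot.grip_depth is the distance from the TCP to the grasp point, in m); z points along the fingers, y is the line along which they close (so a half turn about z gives the same grasp; the last joint's range is limited). The gripper opens to 85 mm and grips with 20 to 120 N. Pads are 22 mm wide; open, the fingers measure 114 mm over their backs; the gripper's body (76 mm by 85 mm) begins 54 mm behind the grasp point. The pads swing forward as they close: fully open they stand 13 mm farther back than shut.
Start: joints at [1.241, 0.308, 1.634, -0, 1.2, -0.07], TCP at [0.161, 0.604, 0.304] pointing down, gripper open.
Joint ranges: [-3.06, 3.06], [-0.79, 1.96], [0.05, 2.63], [-1.19, 4.34], [0.05, 2.64], [-2.94, 2.94]. Speed limits (rad/s): [2.79, 2.79, 3.14, 3.14, 3.14, 3.14].

### API

Orientations are given as a rotation vector (axis times angle).
In Python, from plant import bot, read_camera gives the robot as it stands.
- The arm moves only by the tool move_arm, never from a script. Its argument "targets" is a list that holds one entry, the list of rows, each a list of 5 numbers: the shift along the tool's x, y, z in cm, then the turn about the tool's z in degrees, then the opening, from -1 (shut) to 1 (fully open). A call has 1 to 12 rows; each row is the pose to reach, as a shift and turn from the pose commanded when the call began, along the tool's axes at that moment; what a row does not reach only later rows make up. A row lasts 1/12 s, in which the tool goes at most 41.7 mm and 7.16 degrees, less where a joint would pass 70% of its speed; a pose out of reach is approached as far as the arm can. A call with a gripper value outside its range is refused whole. The fingers move at their own pace and stop on an object; "newtons" is the grip in N (left out, the last holds). Time passes only in rows, so rows that repeat a pose let the fingers close. It gives the time, the measured TCP pose, the force, the opening and the grip force at its end, in the units of the state.
- bot.read_state(): the state, without advancing time (a new reading comes with each control period).
- read_camera(name): name is "scene" or "top"; returns a dict with "color" (480x640x3 uint8, red, green, blue), "z_map" (480x640 float32, m along the optical axis (not along the pixel's ray), 0 where there is no reading), "intrinsics" (3x3 intrinsics, pixels), "R" (3x3) and "t" (3): a world point X has camera coordinates R X + t. Camera axes: x right, y down, z forward; pixel columns grow to the right and rows downward; lengths in m; the calibration is good to about 2 mm. A picture is of the moment at which its call begins.
- bot.hand_in(): hands the job in; it is judged then, once.
The state is a dict: "time_s": time; "joint_pos": joint angles; "joint_vel": joint speeds; "joint_efforts": joint torques, N m; "eef_pos": TCP position; "eef_rot": TCP orientation; "ft_force": force on the tool from outside, world axes, zero at the start; "torque": the same for the moment, N m; "grip_width": opening from 0.0 (shut) to 1.0 (fully open); "gripper_force": force on a finger pad.
Only numpy, scipy, OpenCV 4.12 (cv2) and the standard library are available. Lean on these libraries where they do the work, as an engineer would, in place of code of your own. Each camera call takes 0.05 s, during which the arm holds its last target. There are 200 camera calls.

## Working session

There is one attempt and no reset: what is moved stays moved. The work goes in short steps, Python scripts to look and compute and a tool call to move; the robot and the scene stay as the last step left them, time stands still between calls to the robot, and variables do not carry over. Pictures are saved under pics/ and viewed, at most 10 in all, crops included, and the job is handed in when it is done.

Besides the shell and the picture viewer there is one more tool, called after "Emit:" in YAML: its name, and indented under it one key for each argument. move_arm: Moves the arm, as the interface text tells. Its arguments: {"type":"object","properties":{"targets":{"type":"array"},"newtons":{"type":"number"}},"required":["targets"]}

```bash
mkdir -p pics; python3 - <<'E'
from plant import bot, read_camera
import cv2,numpy as np
for n in("scene","top"):
    c=read_camera(n); cv2.imwrite(f"pics/{n}0.png",c["color"][:,:,::-1]); np.savez(f"{n}0.npz",**c)
    print(n,c["intrinsics"].round(1).tolist(),(-c["R"].T@c["t"]).round(3),c["R"].round(2).tolist())
s=bot.read_state();print(s["time_s"],s["eef_pos"],s["eef_rot"],s["grip_width"])
E
```

```text
scene [[445.1, 0.0, 320.0], [0.0, 445.1, 244.8], [0.0, 0.0, 1.0]] [ 1.082 -0.09   0.849] [[0.08, 1.0, -0.01], [0.81, -0.07, -0.58], [-0.58, 0.04, -0.82]]
top [[530.2, 0.0, 325.9], [0.0, 530.2, 233.6], [0.0, 0.0, 1.0]] [ 0.412 -0.064  1.237] [[-0.0, -1.0, -0.02], [-0.99, 0.0, -0.12], [0.12, 0.01, -0.99]]
0.1 [0.1603872  0.6034423  0.30272731] [-0.40683756 -3.11474465  0.00331879] 1.0002042696004596
```

View pics/top0.png

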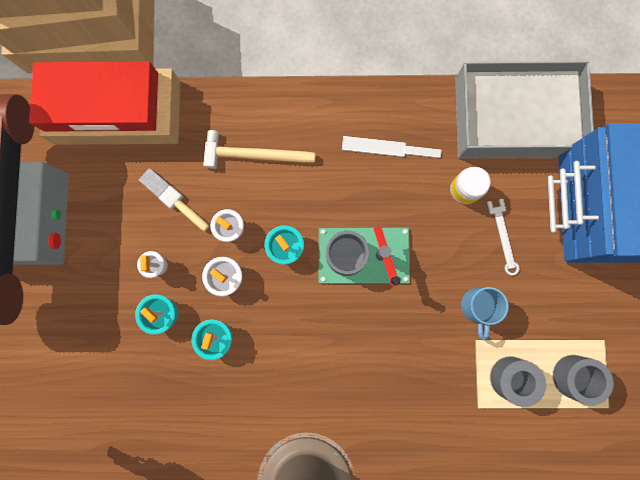

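View pics/scene0.png

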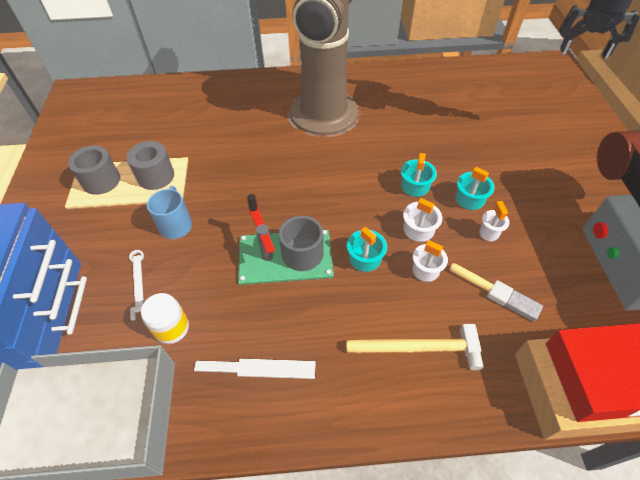

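The top view shows three white or aluminium cups at about (152,264) small, (227,225) middle and (222,276) large. Three turquoise look-alikes sit at (284,244), (155,314) and (211,340), and I leave those alone. The stand pot is at (347,253), the red clamp runs from (378,230) to (397,281), and the spare pots are at the lower right.

```bash
cat > h.py <<'E'
import numpy as np,cv2
def cloud(c):
    K,R,t,z=c["intrinsics"],c["R"],c["t"],c["z_map"]
    v,u=np.mgrid[:480,:640]
    P=np.stack([(u-K[0,2])/K[0,0]*z,(v-K[1,2])/K[1,1]*z,z],-1)
    W=(P-t)@R; W[z==0]=np.nan
    return W
def ray(c,px,h):   # pixels -> points on plane z=h
    K,R,t=c["intrinsics"],c["R"],c["t"]
    d=np.c_[np.asarray(px,float),np.ones(len(px))]@np.linalg.inv(K).T@R
    o=-R.T@t
    return (o+d*((h-o[2])/d[:,2])[:,None])[:,:2]
def fitc(p):
    A=np.c_[2*p,np.ones(len(p))];s=np.linalg.lstsq(A,(p**2).sum(1),rcond=None)[0]
    return s[:2],np.sqrt(s[2]+s[0]**2+s[1]**2)
E
python3 - <<'E'
from h import *
for n in("top","scene"):
    c=dict(np.load(n+"0.npz")); W=cloud(c); hsv=cv2.cvtColor(c["color"],cv2.COLOR_RGB2HSV)
    H,S,V=hsv[...,0],hsv[...,1],hsv[...,2]; z=W[...,2]
    org=((H>8)&(H<22)&(S>180)&(V>150)&(abs(z-.101)<.006)).astype(np.uint8)
    k,l,st,ce=cv2.connectedComponentsWithStats(org)
    print(n,"orange")
    for i in range(1,k):
        if st[i,4]<25: continue
        ys,xs=np.nonzero(l==i); p=ray(c,np.c_[xs,ys],.101).astype(np.float32)
        r=cv2.minAreaRect(p*1000); print(ce[i].round(),st[i,4],np.round(p.mean(0),4),"z",np.nanmedian(z[l==i]).round(4),[np.round(q,1) for q in r])
    wh=((S<60)&(V>140)&(z>.045)&(z<.065)).astype(np.uint8)
    tq=((H>80)&(H<95)&(S>120)&(z>.045)&(z<.065)).astype(np.uint8)
    for m,nm in((wh,"white"),(tq,"turq")):
        for q in cv2.findContours(cv2.morphologyEx(m,cv2.MORPH_CLOSE,np.ones((5,5))),0,1)[0]:
            if len(q)<20: continue
            o,r=fitc(ray(c,q[:,0],.055)); print(nm,q[:,0].mean(0).round(),o.round(4),"D",round(2000*r,1))
    dk=((S<70)&(V<140)&(abs(z-.09)<.006)&(abs(W[...,1]+.1)<.12)&(W[...,0]<.6)).astype(np.uint8)
    cs,hi=cv2.findContours(dk,cv2.RETR_CCOMP,1)
    for q,hh in zip(cs,hi[0]):
        if len(q)>25: o,r=fitc(ray(c,q[:,0],.09)); print("pot",len(q),q[:,0].mean(0).round(),o.round(4),"D",round(2000*r,1),"hole",hh[3]>=0)
    red=((H<6)|(H>174))&(S>150)&(abs(z-.107)<.008)&(abs(W[...,1]+.1)<.15)
    ys,xs=np.nonzero(red); p=ray(c,np.c_[xs,ys],.107); r=cv2.minAreaRect((p*1000).astype(np.float32)); print("red",[np.round(q,1) for q in r])
    kn=(V<70)&(abs(z-.145)<.008)&(abs(W[...,1]+.15)<.15)&(W[...,0]>.25)
    ys,xs=np.nonzero(kn)
    if len(xs):p=ray(c,np.c_[xs,ys],.145);print("knob",len(xs),np.median(p,0),xs.mean(),ys.mean())
    g=(H>50)&(H<80)&(S>90)&(abs(z-.01)<.006)
    ys,xs=np.nonzero(g);p=ray(c,np.c_[xs,ys],.01);print("stand",[np.round(q,1) for q in cv2.minAreaRect((p*1000).astype(np.float32))])
t=cv2.imread("pics/top0.png")[195:375,120:330]; cv2.imwrite("pics/crop0.png",cv2.resize(t,None,fx=3,fy=3,interpolation=2))
E
```

```text
top orange
[222. 222.] 80 [0.5742 0.1773] z 0.1009 [array([574.2, 176.7]), array([31.3, 12.6]), np.float64(56.3)]
[282. 242.] 82 [0.5297 0.0476] z 0.1009 [array([529.9,  48. ]), array([31.8, 12.1]), np.float64(37.0)]
[144. 264.] 74 [0.4847 0.346 ] z 0.1005 [array([486.3, 346.1]), array([30.3, 10.8]), np.float64(2.1)]
[217. 275.] 90 [0.4602 0.1859] z 0.1002 [array([460.4, 185.6]), array([32.6, 13.1]), np.float64(54.9)]
[148. 315.] 95 [0.3765 0.3326] z 0.1003 [array([377.6, 333.4]), array([32.2, 13.3]), np.float64(46.4)]
[206. 341.] 93 [0.3217 0.2059] z 0.0997 [array([321.5, 205.9]), array([13. , 33.4]), np.float64(70.3)]
white [221. 276.] [0.4602 0.1873] D 85.6
white [150. 264.] [0.4876 0.3489] D 52.5
white [568. 222.] [ 0.5768 -0.5994] D 25.9
white [226. 225.] [0.5749 0.1785] D 71.4
white [567. 205.] [0.6504 0.0204] D 1219.2
white [566. 186.] [ 0.6579 -0.6074] D 41.2
white [552. 204.] [ 0.6199 -0.5827] D 98.5
white [518. 107.] [ 0.8452 -0.494 ] D 260.8
turq [211. 339.] [0.3213 0.2069] D 84.7
turq [155. 314.] [0.3765 0.3334] D 84.2
turq [284. 244.] [0.5302 0.0482] D 84.2
pot 26 [337. 
[... 1092 characters left out ...]
 0.6582 -0.3774] D 72.9
white [ 73. 306.] [ 0.6209 -0.5836] D 100.4
white [429. 260.] [0.575  0.1777] D 64.7
white [495. 221.] [0.4889 0.3455] D 52.7
white [422. 219.] [0.461  0.1862] D 77.7
white [75. 17.] [-0.5037 -0.8244] D 236.1
white [192.  11.] [-0.5313 -0.4176] D 241.7
turq [367. 247.] [0.5308 0.0479] D 78.1
turq [475. 187.] [0.3776 0.3327] D 77.2
turq [418. 173.] [0.3227 0.2063] D 76.6
pot 117 [301. 234.] [ 0.5108 -0.0934] D 94.5 hole False
pot 97 [301. 233.] [ 0.5107 -0.0927] D 79.0 hole True
red [array([ 504.1, -175.8]), array([127.9,  20.6]), np.float64(15.9)]
knob 16 [ 0.45633478 -0.19099754] 251.25 200.1875
stand [array([ 511.4, -133.3]), array([207.3, 130.4]), np.float64(89.6)]
```

View pics/crop0.png

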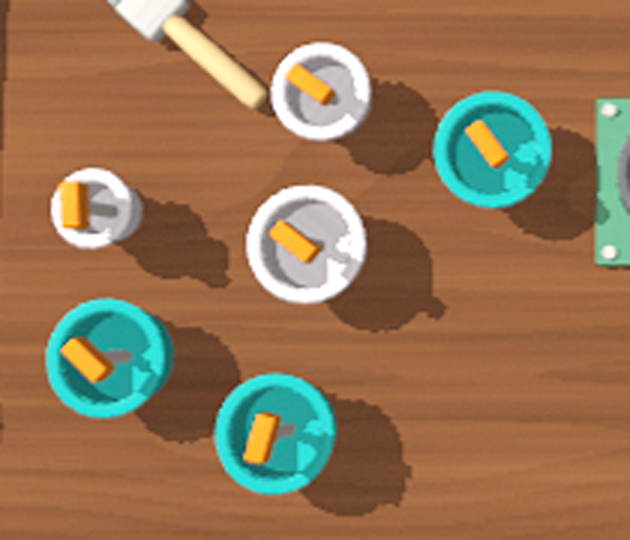

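The crop shows that the white cup at top-view px (222,276) has a flange of about 86 mm, so it is cup_large. The other two white cups are medium at (227,225) and small at (152,264). The same-sized turquoise ones at (284,244), (155,314) and (211,340) are the look-alikes. The pot's mouth measures about 79 mm, so I try the large cup first.

Emit:
move_arm:
  targets:
    - [[-39.7,-32.6,0,80,0],[-39.7,-32.6,0,80,0],[-39.7,-32.6,0,80,0],[-39.7,-32.6,0,80,0],[-39.7,-32.6,0,80,0],[-39.7,-32.6,0,80,0],[-39.7,-32.6,0,80,0],[-39.7,-32.6,0,80,0],[-39.7,-32.6,0,80,0],[-39.7,-32.6,0,80,0],[-39.7,-32.6,0,80,0],[-39.7,-32.6,0,80,0]]
  newtons: 40

```text
time_s: 1.1
eef_pos: [0.453, 0.1961, 0.3036]
eef_rot: [-2.319, -2.119, 0.0]
ft_force: [1.0, 1.3, 0.3]
grip_width: 0.497
gripper_force: 0.0
```

```bash
cat >> h.py <<'E'
def go(s,xyz,yaw):  # shift (cm) and turn (deg) in tool axes from state s; yaw = heading of tool y (deg, mod 180)
    from scipy.spatial.transform import Rotation as Ro
    R=Ro.from_rotvec(s["eef_rot"]).as_matrix()
    y=np.degrees(np.arctan2(R[1,1],R[0,1])); d=(yaw-y+90)%180-90
    print("t",round(s["time_s"],2),"pos",np.round(s["eef_pos"],4),"yaw",y.round(1),"tilt",R[:,2].round(3),"-> shift",(R.T@(np.array(xyz)-s["eef_pos"])*100).round(2),"turn",round(-d,1),"F",np.round(s["ft_force"],1),"grip",round(float(s["grip_width"]),3),np.round(s["gripper_force"],1))
E
python3 -c "
from h import *;from plant import bot
s=bot.read_state();go(s,[.4605,.186,.144],-36);print(s['joint_pos'])"
```

```text
t 1.1 pos [0.453  0.1961 0.3036] yaw -5.2 tilt [-0.  0. -1.] -> shift [-0.94  0.85 15.96] turn 30.8 F [1.  1.3 0.3] grip 0.497 0.0
[3.20322811e-01 5.30205253e-02 1.93603112e+00 1.76426197e-04
 1.15285295e+00 4.10150672e-01]
```

Emit:
move_arm:
  targets:
    - [[-0.3,0.4,4,15,0],[-0.3,0.4,8,31,0],[-0.3,0.4,8,31,0],[-0.3,0.4,8,31,0],[-0.3,0.4,8,31,0],[-0.3,0.4,8,31,0],[-0.3,0.4,8,31,0]]

```text
time_s: 1.68
eef_pos: [0.456, 0.1947, 0.2236]
eef_rot: [-2.797, -1.431, 0.001]
ft_force: [0.6, 1.0, -1.2]
grip_width: 0.499
gripper_force: 0.0
```

```bash
python3 -c "
from h import *;from plant import bot
s=bot.read_state();go(s,[.4605,.186,.144],-36);print(s['joint_vel'])"
```

```text
t 1.68 pos [0.456  0.1947 0.2236] yaw -35.8 tilt [-0.001 -0.    -1.   ] -> shift [-0.44  0.87  7.96] turn 0.2 F [ 0.6  1.  -1.2] grip 0.499 0.0
[ 0.00308254 -0.00722881 -0.00392879  0.00146781  0.00018853 -0.00154067]
```

Emit:
move_arm:
  targets:
    - [[-0.4,0.9,3,0,0],[-0.4,0.9,5,0,0],[-0.4,0.9,6.5,0,0],[-0.4,0.9,8,0,0],[-0.4,0.9,8,0,0],[-0.4,0.9,8,0,0],[-0.4,0.9,8,0,-1],[-0.4,0.9,8,0,-1],[-0.4,0.9,8,0,-1],[-0.4,0.9,8,0,-1],[-0.4,0.9,8,0,-1],[-0.4,0.9,8,0,-1]]
  newtons: 40

```text
time_s: 2.68
eef_pos: [0.4618, 0.1865, 0.1448]
eef_rot: [2.798, 1.429, 0.002]
ft_force: [-1.2, 0.5, 4.7]
grip_width: 0.151
gripper_force: 43.1
```

```bash
python3 -c "
from h import *;from plant import bot
s=bot.read_state();go(s,[.4605,.186,.144],-36)"
```

```text
t 2.68 pos [0.4618 0.1865 0.1448] yaw -35.9 tilt [ 0.001  0.001 -1.   ] -> shift [-0.12 -0.07  0.08] turn 0.1 F [-1.2  0.5  4.7] grip 0.151 43.1
```

Emit:
move_arm:
  targets:
    - [[0,0,-2,0,-1],[0,0,-5,0,-1],[0,0,-8,0,-1],[0,0,-11,0,-1],[0,0,-14,0,-1],[0,0,-14,0,-1],[0,0,-14,0,-1]]

```text
time_s: 3.27
eef_pos: [0.4621, 0.1865, 0.2856]
eef_rot: [2.797, 1.429, 0.007]
ft_force: [0.5, -0.7, -3.8]
grip_width: 0.155
gripper_force: 42.1
```

```bash
python3 -c "
from h import *;from plant import bot
s=bot.read_state();go(s,[.511,-.0932,.285],-36)"
```

```text
t 3.27 pos [0.4621 0.1865 0.2856] yaw -35.9 tilt [ 0.004  0.001 -1.   ] -> shift [-19.8   20.35   0.04] turn 0.1 F [ 0.5 -0.7 -3.8] grip 0.155 42.1
```

Emit:
move_arm:
  targets:
    - [[-1,1,0,0,-1],[-3,3.1,0,0,-1],[-5.5,5.7,0,0,-1],[-8,8.2,0,0,-1],[-10.5,10.8,0,0,-1],[-13,13.4,0,0,-1],[-15.5,15.9,0,0,-1],[-17.5,18,0,0,-1],[-19,19.5,0,0,-1],[-19.8,20.3,0,0,-1],[-19.8,20.3,0,0,-1],[-19.8,20.3,0,0,-1]]

```text
time_s: 4.27
eef_pos: [0.5085, -0.0928, 0.282]
eef_rot: [-2.796, -1.426, 0.004]
ft_force: [0.1, 1.3, -2.9]
grip_width: 0.153
gripper_force: 42.1
```

```bash
python3 - <<'E'
from h import *;from plant import bot,read_camera
s=bot.read_state();go(s,[.511,-.0932,.245],-36)
for n in("scene","top"):
    c=read_camera(n);np.savez(n+"1.npz",**c);W=cloud(c);z=W[...,2]
    hsv=cv2.cvtColor(c["color"],cv2.COLOR_RGB2HSV);H,S,V=[hsv[...,i] for i in range(3)]
    near=(np.hypot(W[...,0]-.511,W[...,1]+.093)<.08)
    h=s["eef_pos"][2]-.1448+.055
    m=(near&(S<60)&(V>140)&(abs(z-h)<.008)).astype(np.uint8)
    for q in cv2.findContours(cv2.morphologyEx(m,3,np.ones((5,5))),0,1)[0]:
        if len(q)>20: o,r=fitc(ray(c,q[:,0],h));print(n,o.round(4),2000*r)
    P=W[m>0]; print(len(P),P.mean(0),np.linalg.lstsq(np.c_[P[:,:2],np.ones(len(P))],P[:,2],rcond=None)[0])
    if n=="scene": cv2.imwrite("pics/s1.png",cv2.resize(c["color"][100:320,180:480,::-1],None,fx=2,fy=2))
E
```

```text
t 4.27 pos [ 0.5085 -0.0928  0.282 ] yaw -36.0 tilt [-0.004  0.002 -1.   ] -> shift [0.11 0.24 3.7 ] turn 0.0 F [ 0.1  1.3 -2.9] grip 0.153 42.1
scene [ 0.5086 -0.0936] 78.04513397220353
490 [ 0.51525867 -0.0932587   0.19160912] [0.01221011 0.00471003 0.185757  ]
top [ 0.4894 -0.0997] 48.46286084858715
top [ 0.5008 -0.0529] 16.083911072711853
209 [ 0.48092675 -0.09228778  0.192435  ] [0.00033117 0.00668568 0.19289274]
```

View pics/s1.png

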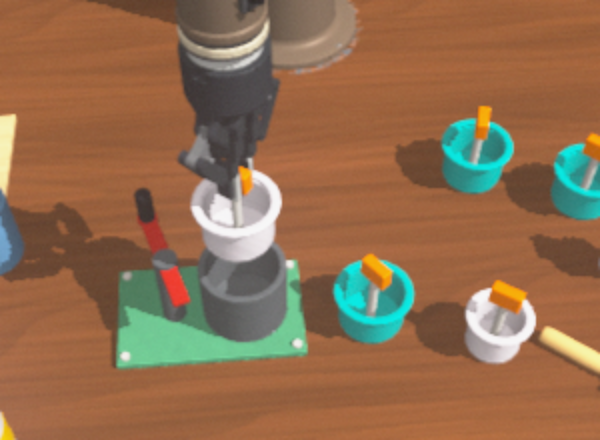

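Emit:
move_arm:
  targets:
    - [[0.1,0.2,1,0,-1],[0.1,0.2,2.5,0,-1],[0.1,0.2,3.8,0,-1],[0.1,0.2,4,0,-1],[0.1,0.2,4.4,0,-1],[0.1,0.2,4.7,0,-1],[0.1,0.2,5,0,-1],[0.1,0.2,5.3,0,-1],[0.1,0.2,5.6,0,-1],[0.1,0.2,5.6,0,-1]]

```text
time_s: 5.2
eef_pos: [0.5119, -0.0935, 0.2279]
eef_rot: [-2.798, -1.429, -0.0]
ft_force: [0.0, 0.5, -2.6]
grip_width: 0.157
gripper_force: 42.1
```

```bash
python3 -c "
from h import *;from plant import bot
s=bot.read_state();go(s,[.511,-.0932,.186],-36)"
```

```text
t 5.2 pos [ 0.5119 -0.0935  0.2279] yaw -35.9 tilt [ 0.  0. -1.] -> shift [-0.03 -0.09  4.19] turn 0.1 F [ 0.   0.5 -2.6] grip 0.157 42.1
```

Emit:
move_arm:
  targets:
    - [[0,-0.1,0.4,0,-1],[0,-0.1,0.8,0,-1],[0,-0.1,1.2,0,-1],[0,-0.1,1.6,0,-1],[0,-0.1,2.0,0,-1],[0,-0.1,2.4,0,-1],[0,-0.1,2.8,0,-1],[0,-0.1,3.2,0,-1],[0,-0.1,3.6,0,-1],[0,-0.1,3.8,0,-1],[0,-0.1,3.8,0,-1]]

```text
time_s: 6.12
eef_pos: [0.5106, -0.0928, 0.1891]
eef_rot: [-2.797, -1.429, 0.002]
ft_force: [0.2, 0.5, -1.2]
grip_width: 0.158
gripper_force: 42.1
```

```bash
python3 -c "
from h import *;from plant import bot
s=bot.read_state();go(s,[.511,-.0932,.185],-36)"
```

```text
t 6.12 pos [ 0.5106 -0.0928  0.1891] yaw -35.9 tilt [-0.001  0.    -1.   ] -> shift [-0.01  0.06  0.41] turn 0.1 F [ 0.2  0.5 -1.2] grip 0.158 42.1
```

Emit:
move_arm:
  targets:
    - [[0,0,0.2,0,-1],[0,0,0.35,0,-1],[0,0,0.35,0,-1],[0,0,0.35,0,0],[0,0,0.35,0,0],[0,0,0.35,0,0],[0,0,0.35,0,0],[0,0,-1.5,0,0],[0,0,-4,0,0],[0,0,-7,0,0],[0,0,-8,0,0],[0,0,-8,0,0]]

```text
time_s: 7.12
eef_pos: [0.5134, -0.0935, 0.2737]
eef_rot: [2.793, 1.427, 0.01]
ft_force: [0.3, 0.5, 0.1]
grip_width: 0.5
gripper_force: 0.0
```

```bash
python3 - <<'E'
from h import *;from plant import bot,read_camera
s=bot.read_state();go(s,[.40,-.23,.20],-90)
for n in("scene","top"):
    c=read_camera(n);W=cloud(c);z=W[...,2]
    hsv=cv2.cvtColor(c["color"],cv2.COLOR_RGB2HSV);H,S,V=[hsv[...,i] for i in range(3)]
    near=(np.hypot(W[...,0]-.511,W[...,1]+.093)<.06)
    m=near&(S<60)&(V>140)&(z>.08)&(z<.12); P=W[m]
    print(n,len(P),np.median(P,0),np.percentile(P[:,2],[10,50,90]))
    if n=="scene":
        for q in cv2.findContours(cv2.morphologyEx(m.astype(np.uint8),3,np.ones((5,5))),0,1)[0]:
            if len(q)>20: o,r=fitc(ray(c,q[:,0],.095));print(o.round(4),2000*r)
        o=near&(H>8)&(H<22)&(S>180)&(z>.10)
        print("block top",np.nanmax(z[o]),np.nanmedian(W[o],0)); cv2.imwrite("pics/s2.png",cv2.resize(c["color"][100:320,180:480,::-1],None,fx=2,fy=2))
    kn=(V<70)&(abs(z-.145)<.008)&(abs(W[...,1]+.19)<.03)&(abs(W[...,0]-.45)<.03)
    ys,xs=np.nonzero(kn);print("knob",len(xs),np.median(ray(c,np.c_[xs,ys],.145),0) if len(xs) else "")
E
```

```text
t 7.12 pos [ 0.5134 -0.0935  0.2737] yaw -35.9 tilt [ 0.008 -0.002 -1.   ] -> shift [-17.72  -1.24   7.31] turn 54.1 F [0.3 0.5 0.1] grip 0.5 0.0
scene 576 [ 0.51321793 -0.0930737   0.09459261] [0.08871638 0.09459261 0.09696151]
[ 0.5124 -0.0961] 17.117187633391733
[ 0.5109 -0.0933] 80.8762867346299
block top 0.14435513809297187 [ 0.51324134 -0.09554223  0.13832709]
knob 45 [ 0.45105139 -0.19210953]
top 264 [ 0.4808475  -0.09456186  0.0937412 ] [0.08911567 0.0937412  0.09688063]
knob 50 [ 0.44656852 -0.19130519]
```

View pics/s2.png

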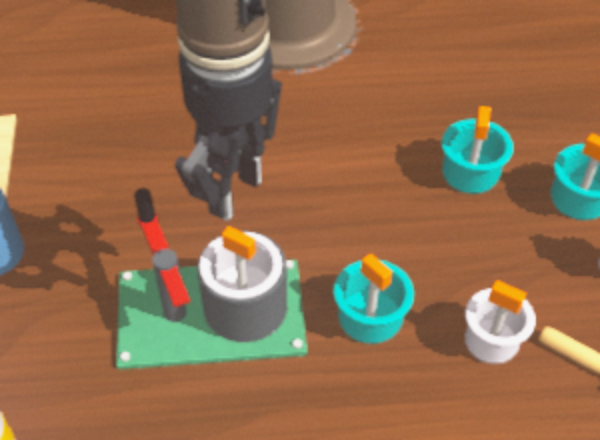

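The cup hangs in the pot: its flange ring at about px (240,262) sits on the rim at z 0.095, concentric with the pot, and the clamp is still open. Next I push the knob round with shut fingers.

```bash
python3 -c "
from h import *;from plant import bot
s=bot.read_state();go(s,[.439,-.161,.27],16.5);print(s['joint_pos'])"
```

```text
t 7.22 pos [ 0.5108 -0.0929  0.2697] yaw -35.9 tilt [ 0. -0. -1.] -> shift [-9.73 -1.83 -0.03] turn -52.4 F [-0.2  0.2  0.2] grip 0.5 0.0
[-2.63737411e-01  1.41886026e-01  1.91224171e+00 -2.89312979e-05
  1.08722159e+00  3.62584579e-01]
```

Emit:
move_arm:
  targets:
    - [[-1.5,-0.3,0,-7,-1],[-4,-0.8,0,-14,-1],[-6.5,-1.2,0,-21,-1],[-8.5,-1.6,0,-28,-1],[-9.7,-1.8,0,-35,-1],[-9.7,-1.8,0,-42,-1],[-9.7,-1.8,0,-49,-1],[-9.7,-1.8,0,-52.5,-1],[-9.7,-1.8,0,-52.5,-1],[-9.7,-1.8,0,-52.5,-1]]
  newtons: 40

```text
time_s: 8.05
eef_pos: [0.4385, -0.1606, 0.268]
eef_rot: [-1.877, -2.515, 0.001]
ft_force: [0.4, -0.8, -0.3]
grip_width: -0.001
gripper_force: 0.0
```

```bash
python3 -c "
from h import *;from plant import bot
s=bot.read_state();go(s,[.439,-.161,.19],16.5)"
```

```text
t 8.05 pos [ 0.4385 -0.1606  0.268 ] yaw 16.5 tilt [-0.003  0.002 -1.   ] -> shift [-0.07  0.05  7.8 ] turn 0.0 F [ 0.4 -0.8 -0.3] grip -0.001 0.0
```

Emit:
move_arm:
  targets:
    - [[0,0,2,0,-1],[0,0,4.5,0,-1],[0,0,6.8,0,-1],[0,0,7.8,0,-1],[0,0,7.8,0,-1],[0,0,7.8,0,-1]]

```text
time_s: 8.55
eef_pos: [0.4392, -0.1607, 0.1913]
eef_rot: [-1.877, -2.517, 0.001]
ft_force: [1.1, -0.6, 0.2]
grip_width: -0.002
gripper_force: 0.0
```

```bash
python3 -c "
from h import *;from plant import bot
s=bot.read_state()
for f in np.r_[-163.5:-89:6.7,-90]:
    a=np.radians(f);r=np.array([np.cos(a),np.sin(a)]);t=np.array([-r[1],r[0]]);p=np.array([.5105,-.173])+.065*r-.020*t
    print(round(f,1),end=' ');go(s,[*p,.19],f)
" | sed -E 's/t .*-> //; s/F.*//'; python3 -c "
from h import *;from plant import bot
go(bot.read_state(),[.439,-.161,.19],16.5)"
```

```text
-163.5 shift [-1.2  -0.02  0.13] turn 0.1 
-156.8 shift [-1.97 -0.21  0.13] turn -6.6 
-150.1 shift [-2.76 -0.31  0.13] turn -13.3 
-143.4 shift [-3.56 -0.31  0.13] turn -20.0 
-136.7 shift [-4.35 -0.22  0.13] turn -26.7 
-130.0 shift [-5.12 -0.05  0.13] turn -33.4 
-123.3 shift [-5.87  0.22  0.12] turn -40.1 
-116.6 shift [-6.58  0.57  0.12] turn -46.8 
-109.9 shift [-7.25  1.01  0.12] turn -53.5 
-103.2 shift [-7.86  1.52  0.12] turn -60.2 
-96.5 shift [-8.41  2.09  0.12] turn -66.9 
-89.8 shift [-8.88  2.73  0.12] turn -73.6 
-90.0 shift [-8.87  2.71  0.12] turn -73.4 
t 8.55 pos [ 0.4392 -0.1607  0.1913] yaw 16.6 tilt [-0.002  0.001 -1.   ] -> shift [-0.02 -0.03  0.13] turn 0.1 F [ 1.1 -0.6  0.2] grip -0.002 0.0
```

Emit:
move_arm:
  targets:
    - [[-0.6,0,0,0,-1],[-1.2,0,0,0,-1],[-2.0,-0.2,0,-6.6,-1],[-2.8,-0.3,0,-13,-1],[-3.6,-0.3,0,-20,-1],[-4.35,-0.2,0,-26.7,-1],[-5.1,0,0,-33.4,-1],[-5.9,0.2,0,-40,-1],[-6.6,0.6,0,-47,-1],[-7.25,1.0,0,-53.5,-1],[-7.9,1.5,0,-60,-1],[-7.9,1.5,0,-60,-1]]

```text
time_s: 9.55
eef_pos: [0.4783, -0.2342, 0.1934]
eef_rot: [0.364, 3.117, -0.003]
ft_force: [-0.4, -0.3, 0.6]
grip_width: 0.0
gripper_force: 0.0
```

```bash
python3 - <<'E'
from h import *;from plant import bot,read_camera
s=bot.read_state()
for f in(-96,-90,-86):
    a=np.radians(f);r=np.array([np.cos(a),np.sin(a)]);t=np.array([-r[1],r[0]]);p=np.array([.5105,-.173])+.065*r-.020*t
    go(s,[*p,.191],f)
c=read_camera("scene");cv2.imwrite("pics/s3.png",cv2.resize(c["color"][100:320,180:480,::-1],None,fx=2,fy=2))
E
```

```text
t 9.55 pos [ 0.4783 -0.2342  0.1934] yaw 76.7 tilt [ 0.003 -0.002 -1.   ] -> shift [-0.57 -0.01  0.24] turn -7.3 F [-0.4 -0.3  0.6] grip 0.0 0.0
t 9.55 pos [ 0.4783 -0.2342  0.1934] yaw 76.7 tilt [ 0.003 -0.002 -1.   ] -> shift [-1.28 -0.09  0.25] turn -13.3 F [-0.4 -0.3  0.6] grip 0.0 0.0
t 9.55 pos [ 0.4783 -0.2342  0.1934] yaw 76.7 tilt [ 0.003 -0.002 -1.   ] -> shift [-1.75 -0.1   0.25] turn -17.3 F [-0.4 -0.3  0.6] grip 0.0 0.0
```

View pics/s3.png

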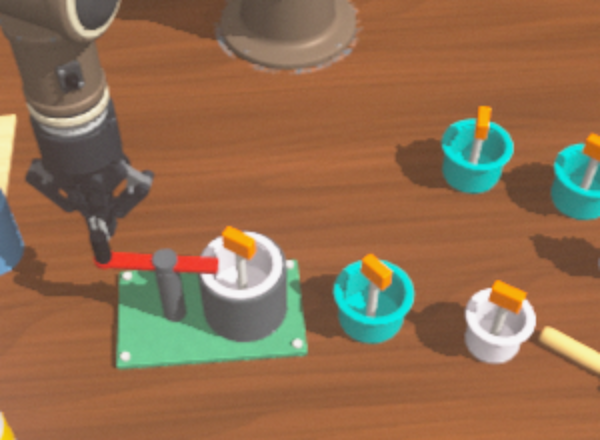

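The clamp is nearly closed, with its bar running from (100,260) to (215,265). I push on to the stop.

Emit:
move_arm:
  targets:
    - [[-0.5,0,0,-6,-1],[-1.0,-0.1,0,-10,-1],[-1.2,-0.1,0,-13,-1],[-1.4,-0.1,0,-13,-1],[-1.4,-0.1,0,-13,-1]]

```text
time_s: 10.02
eef_pos: [0.4888, -0.2368, 0.1924]
eef_rot: [-0.015, -3.139, 0.0]
ft_force: [-5.5, -0.3, 3.8]
grip_width: 0.004
gripper_force: 2.4
```

```bash
python3 - <<'E'
from h import *;from plant import bot,read_camera
s=bot.read_state();go(s,[.49,-.238,.191],-90)
for n in("scene","top"):
    c=read_camera(n);W=cloud(c);z=W[...,2]
    hsv=cv2.cvtColor(c["color"],cv2.COLOR_RGB2HSV);H,S,V=[hsv[...,i] for i in range(3)]
    red=((H<6)|(H>174))&(S>150)&(abs(z-.107)<.008)&(abs(W[...,1]+.17)<.09)
    ys,xs=np.nonzero(red); p=ray(c,np.c_[xs,ys],.107); r=cv2.minAreaRect((p*1000).astype(np.float32)); print("red",[np.round(q,1) for q in r])
E
```

```text
t 10.02 pos [ 0.4888 -0.2368  0.1924] yaw 89.4 tilt [-0.003 -0.    -1.   ] -> shift [-0.12 -0.12  0.13] turn -0.6 F [-5.5 -0.3  3.8] grip 0.004 2.4
red [array([ 510.2, -183.1]), array([ 21.1, 127.6]), np.float64(0.2)]
red [array([ 508.5, -163.9]), array([87.6, 15. ]), np.float64(89.7)]
```

Emit:
move_arm:
  targets:
    - [[1,0,0,0,-1],[2.5,0,0,0,-1],[2.5,0,-2,0,-1],[2.5,0,-5,0,-1],[2.5,0,-9,0,-1],[5.5,0,-12,0,-1],[8.5,0,-12,0,-1],[9,0,-12,0,-1],[9,0,-12,0,-1],[9,0,-12,0,-1]]

```text
time_s: 10.95
eef_pos: [0.3998, -0.2359, 0.3117]
eef_rot: [0.013, 3.14, -0.0]
ft_force: [-0.1, -0.2, 0.5]
grip_width: 0.002
gripper_force: 0.0
```

```bash
python3 - <<'E'
from h import *;from plant import bot,read_camera
go(bot.read_state(),[.49,-.238,.191],-90)
for n in("scene","top"):
    c=read_camera(n);W=cloud(c);z=W[...,2]
    hsv=cv2.cvtColor(c["color"],cv2.COLOR_RGB2HSV);H,S,V=[hsv[...,i] for i in range(3)]
    red=((H<6)|(H>174))&(S>150)&(abs(z-.107)<.008)&(abs(W[...,1]+.17)<.09)
    ys,xs=np.nonzero(red); p=ray(c,np.c_[xs,ys],.107); print("red",[np.round(q,1) for q in cv2.minAreaRect((p*1000).astype(np.float32))])
    near=np.hypot(W[...,0]-.511,W[...,1]+.093)<.06
    m=(near&(S<60)&(V>140)&(z>.08)&(z<.12)).astype(np.uint8)
    P=W[m>0];print("flange z",np.percentile(P[:,2],[10,50,90]).round(4))
    for q in cv2.findContours(cv2.morphologyEx(m,3,np.ones((5,5))),0,1)[0]:
        if len(q)>30:o,r=fitc(ray(c,q[:,0],.095));print(o.round(4),2000*r)
    if n=="scene": cv2.imwrite("pics/s4.png",c["color"][:,:,::-1])
E
```

```text
t 10.95 pos [ 0.3998 -0.2359  0.3117] yaw 89.5 tilt [ 0.002 -0.    -1.   ] -> shift [-9.   -0.13 12.09] turn -0.5 F [-0.1 -0.2  0.5] grip 0.002 0.0
red [array([ 510.2, -183. ]), array([ 21.3, 127.7]), np.float64(0.0)]
flange z [0.0889 0.0946 0.0971]
[ 0.4911 -0.1198] 24.303754358938345
[ 0.5112 -0.0927] 80.47354205550596
red [array([ 508.5, -181.9]), array([123.5,  19.3]), np.float64(89.7)]
flange z [0.0886 0.0936 0.097 ]
[ 0.5099 -0.0921] 81.47224159786091
```

View pics/s4.png

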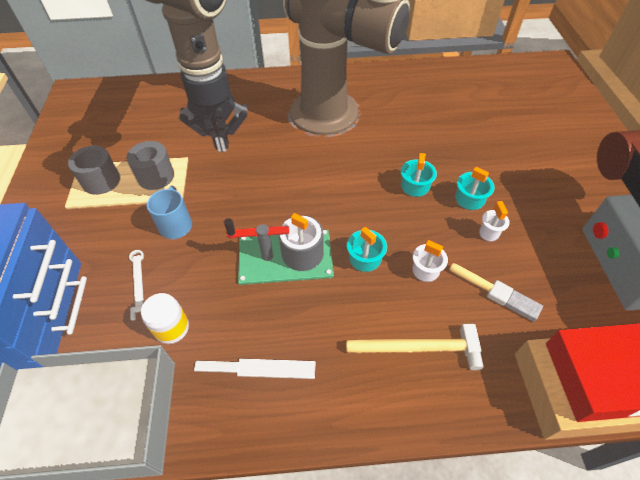

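The picture shows the cup hanging in the pot at (301,238), with the clamp bar closed over it from (230,230) to (285,231). The other two cups and the bystanders are where they started, and the arm is clear of everything.

```bash
python3 -c "
from plant import bot
print(bot.hand_in())"
```

```text
the job is handed in; nothing more can be done
None
```

The large cup fits the pot and hangs in it by its flange, the red clamp is swung fully closed over it, and the job is handed in; the small and medium cups and the bystanders were not touched.

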